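Load a test bar in the notching jig and hold its cover down on the pins

TASK

Lay the white test bar flat in the nest across the middle of the notching jig. Then set the aluminium cover level on the jig's sprung brass rails, well forward towards the open front end, slide it back along the guides until it drops onto the hidden locating pins, press it fully down onto its seats, and finish while still holding it down there so that its screws can go in (the springs lift it if you let go). Leave the black bar and the other loose things where they lie.

Things in the scene. Friction and masses are not known exactly. Their poses are not given: they have to be found in the camera images.
- jig: Notching jig fixed to the worktop: blue base plate 180 x 142 mm, top at z 14 mm; aluminium side guides with inner faces at y +-59, flared outwards from z 42 to 48; back stop face at x 75, top z 42; open in front (-x, towards the robot). Origin on the worktop under the nest's middle; x to the back, y left, z up. All jig points share these axes, mm.
- jig_nest (a point): Middle of the nest floor (jig z 14). The bar lies along y, centred here, between four brass blocks 5 mm high (y +-26 to +-36, gap 14 mm in x for the 10 mm bar) and two steel seat rails beyond its ends (gap 86 mm for the 80 mm bar, tops at jig z 23, 1 mm above the bar). Clear for fingers from y -26 to 26.
- jig_rails (a point): Point at jig x 0, y 0, level with the tops of the two sprung brass rails (jig z 32.3; at y +-52, x -91 to 73). They carry the cover level as it slides between the guides (2 mm play a side, about 2 N of friction) and yield above 2.3 N, 1 N a mm, 9.3 mm down to the seats. Lay the cover with its centre 18 to 40 mm in front (-x) of this point, then slide it towards +x.
- jig_seat (a point): Point at jig x 0, y 0, z 23: top level of the seats, where the cover's underside ends. Two round-nosed steel pins, 8 mm, tops at z 32, keep it up until its holes meet them, cover centre anywhere from x -6 to 6 (set anew each time, not told). Over them it sinks 4 to 5 mm by its weight and can slide no further; the last 5 mm take a push rising to 5 N.
- cover_grip (a point): Middle of the black grip block (14 along x, 60 along y, 24 high) on the loose cover, an aluminium plate 110 x 114 x 14 mm, 0.7 kg; 26 mm above its underside, block from 14 to 38. z up. Two blind holes below (11 x 16, at (-25, 28) and (25, -28)) match the pins; half a turn about z fits too. Height above worktop: 58 when sliding, 49 fully home.
- white_bar_center (a point): Centre of the white moulded test bar, 10 x 80 x 8 mm (x, y, z), 12 g, lying flat on the worktop; y along its length.
- black_bar_center (a point): Centre of the black test bar of the same size, 10 x 80 x 8 mm; not to be used. The two bars may lie in each other's place.
- screwdriver: Bystander: yellow screwdriver, 213 mm long, 26 mm high, lying at the front edge; origin under its middle.
- stopwatch: Bystander: black stopwatch 70 x 58 x 18 mm; origin under its middle.
- tape_roll: Bystander: roll of masking tape 82 mm across, 24 mm high; origin under its middle.

How it is judged (in metres and radians):
On the way, in this order (a step that is already met when the one before it is completed fails the run):
1. the white bar lies flat in the nest, let go (x of white_bar_center in the frame of jig between -0.004 and 0.004 m and y of white_bar_center in the frame of jig between -0.005 and 0.005 m and z of white_bar_center in the frame of jig between 0.016 and 0.02 m and angle between the y axis of white_bar_center and the y axis of jig, either way round below 0.12 rad and contact force between the fingers and white_bar below 0.2 N), for 0.2 s.
2. the cover lies level between the guides on the sprung rails, at least 14 mm forward of the nest's middle (x of white_bar_center in the frame of jig between -0.004 and 0.004 m and y of white_bar_center in the frame of jig between -0.005 and 0.005 m and z of white_bar_center in the frame of jig between 0.016 and 0.02 m and angle between the y axis of white_bar_center and the y axis of jig, either way round below 0.12 rad and x of cover_grip in the frame of jig between -0.05 and -0.014 m and z of cover_grip in the frame of jig between 0.0555 and 0.0605 m and angle between cover_grip's own z axis and vertical below 0.06 rad and angle between the x axis of cover_grip and the x axis of jig, either way round below 0.08 rad and y of cover_grip in the frame of jig between -0.005 and 0.005 m), for 0.1 s.
At the end, for the whole second after the job is handed in: White bar flat in the nest (4 mm across, 5 mm along); cover level and square over the pins, at rest, its underside within 1.5 mm of the seats (grip point under 50.5 mm above the jig origin), and the robot still pressing or gripping it with over 3 N (x of white_bar_center in the frame of jig between -0.004 and 0.004 m and y of white_bar_center in the frame of jig between -0.005 and 0.005 m and z of white_bar_center in the frame of jig between 0.016 and 0.02 m and angle between the y axis of white_bar_center and the y axis of jig, either way round below 0.12 rad and angle between cover_grip's own z axis and vertical below 0.06 rad and angle between the x axis of cover_grip and the x axis of jig, either way round below 0.08 rad and y of cover_grip in the frame of jig between -0.005 and 0.005 m and z of cover_grip in the frame of jig between 0.047 and 0.0505 m and x of cover_grip in the frame of jig between -0.012 and 0.012 m and contact force between any of the fingers, the arm and cover above 3 N and linear speed of cover below 0.02 m/s); the arm keeps its last pose, push and grip.
It fails at once if the black bar or another loose thing is moved more than 25 mm (distance of any of black_bar_center, screwdriver, stopwatch, tape_roll from where it was at the start of the episode above 0.025 m).
It also fails if it takes over 64 s, if anything falls off the work surface, if the arm or the gripper's body presses on something with over 40 N, if the wrist force passes 120 N, or if a joint passes its speed limit or range.

ROBOT

A 6-joint arm with a two-finger parallel gripper is mounted at the origin on a cart in front of the work surface, level with it; the furniture and walls round the work are solid. World frame = base frame: x ahead of the robot, y to its left, z up, the work surface at z = 0. Lengths are in mm, angles in rad, forces in N, time in s.
With the tool pointing down it reaches from about 275 to 1000 mm from the base axis. Payload 8.4 kg.
Tool frame: the origin (TCP) lies between the finger pads; the fingertips stand r.tips_ahead ahead of it and the grasp point (between the pads) lies 6 mm ahead of it (r.tips_ahead is the distance from the TCP to the fingertips, in mm); z points along the fingers, y is the line along which they close (so a half turn about z gives the same grasp; the last joint's range is limited). The gripper opens to 85 mm and grips with 20 to 120 N. Pads are 22 mm wide; open, the fingers measure 114 mm over their backs; the gripper's body (76 mm by 85 mm) begins 54 mm behind the grasp point. The pads swing forward as they close: fully open they stand 13 mm farther back than shut.
Start: joints at [-1.152, 0.353, 1.633, -0, 1.155, -0.002], TCP at [255.306, -570.48, 256.281] pointing down, gripper open.
Joint ranges: [-2.63, 2.63], [-0.92, 2.1], [0.06, 2.66], [-1.3, 4.44], [0, 2.69], [-3.02, 3.02]. Speed limits (rad/s): [2.22, 2.22, 2.79, 3.14, 3.14, 3.14].

INTERFACE

Orientations are given as [roll, pitch, yaw] about the fixed x, y, z axes, in that order (R = Rz(yaw) Ry(pitch) Rx(roll)).
In Python, from rig import r gives the robot as it stands.
- The arm moves only by the tool carry_out, never from a script. Its arguments are lists of equal length, an entry for each row: "delta_pos": the shift along the tool's x, y, z in m, a list of three; "rot": the turn, a rotation vector about the tool's x, y, z in degrees, a list of three. A call has 1 to 8 rows; each row is the pose to reach, as a shift and turn from the pose commanded when the call began, along the tool's axes at that moment; what a row does not reach only later rows make up. A row lasts 1/8 s, in which the tool goes at most 62.5 mm and 10.7 degrees, less where a joint would pass 70% of its speed; a pose out of reach is approached as far as the arm can. A call with a gripper value outside its range is refused whole. "claw" is the finger opening in m, from 0 to 0.0854, set as the call begins (left out, the last holds). The fingers move at their own pace and stop on an object; "grip_force" is the grip in N (left out, the last holds). Time passes only in rows, so rows that repeat a pose let the fingers close. It gives the time, the measured TCP pose, the force, the opening and the grip force at its end, in the units of the state.
- r.sense(): the state, without advancing time (a new reading comes with each control period).
- r.grab_frame(name): name is "side" or "top"; returns the picture (480x640x3 uint8, blue, green, red); there is no depth.
- r.camera_info(name): a dict with "fx", "fy", "cx", "cy" (pixels), "distortion" ([k1, k2, p1, p2, k3] as OpenCV has them; the pictures are not rectified), "pose" (4x4, takes a point from camera to world coordinates). Camera axes: x right, y down, z forward; pixel columns grow to the right and rows downward; lengths in mm; the calibration is good to about 2 mm. A picture is of the moment at which its call begins. camera_info takes no time and is no camera call.
- r.sign_off(): hands the job in; it is judged then, once.
Trained networks look in the newest picture that a camera, given by its name, has taken for a name from the list of things; names that differ only in an ending like _2 or _b are one class to them, and where a whole thing is asked for, a point or a joint stands for the part that bears it (a point fixed in the world has none). Each returns a list of dicts, best first, with "p" (0 to 1); they miss things now and then, are a little off and sometimes report something else, mostly with a low value. They report only what shows in the picture. A call takes as long as a camera call.
- r.recognise(thing, camera): "box" ([left, top, right, bottom] in pixels, round what is visible of it).
- r.cut_out(thing, camera): "mask" (480x640 bool, what is visible of it) and "box" ([left, top, right, bottom] in pixels, round what is visible of it).
The state is a dict: "clock": time; "qpos": joint angles; "qvel": joint speeds; "joint_efforts": joint torques, N m; "eef_pos": TCP position; "tcp_rot": TCP orientation; "contact_force": force on the tool from outside, world axes, zero at the start; "wrist_torque": the same for the moment, N m; "opening": opening from 0.0 (shut) to 1.0 (fully open); "grasp_force": force on a finger pad.
Only numpy, scipy, OpenCV 4.12 (cv2) and the standard library are available. Lean on these libraries where they do the work, as an engineer would, in place of code of your own. Each camera call takes 0.05 s, during which the arm holds its last target. There are 200 camera calls.

## Working session

There is one attempt and no reset: what is moved stays moved. The work goes in short steps, Python scripts to look and compute and a tool call to move; the robot and the scene stay as the last step left them, time stands still between calls to the robot, and variables do not carry over. Pictures are saved under pics/ and viewed, at most 10 in all, crops included, and the job is handed in when it is done.

Besides the shell and the picture viewer there is one more tool, called after "Call:" as name(argument=value, ...) on one line, values as JSON. carry_out: Moves the arm, as the interface text tells. Its arguments: {"type":"object","properties":{"delta_pos":{"type":"array","items":{"type":"array","items":{"type":"number"}}},"rot":{"type":"array","items":{"type":"array","items":{"type":"number"}}},"claw":{"type":"number"},"grip_force":{"type":"number"}},"required":["delta_pos","rot"]}

```bash
mkdir -p pics && python3 - <<'E'
from rig import r
import cv2
for c in("top","side"):
    cv2.imwrite(f"pics/{c}0.png",r.grab_frame(c))
    i=r.camera_info(c);print(c,{k:i[k] for k in i})
    for t in("jig","cover_grip","white_bar_center","black_bar_center","screwdriver","stopwatch","tape_roll"):
        print(t,[(round(d["p"],2),[round(float(x)) for x in d["box"]]) for d in r.recognise(t,c)][:3])
print(r.sense(),r.tips_ahead)
E
```

```text
top {'fx': 475.9477311285216, 'fy': 475.9477311285216, 'cx': 316.5363968686357, 'cy': 242.25138690286832, 'distortion': array([-0.10859578,  0.        ,  0.        ,  0.        ,  0.        ]), 'pose': array([[ 1.80319952e-02, -9.87511878e-01,  1.56509225e-01,
         3.93393226e+02],
       [-9.99832003e-01, -1.83244305e-02, -4.25705547e-04,
        -5.97992680e+01],
       [ 3.28833169e-03, -1.56475255e-01, -9.87676405e-01,
         1.04362828e+03],
       [ 0.00000000e+00,  0.00000000e+00,  0.00000000e+00,
         1.00000000e+00]])}
jig [(0.76, [263, 200, 344, 294])]
cover_grip [(0.7, [160, 256, 217, 308])]
white_bar_center [(0.64, [423, 248, 457, 263])]
black_bar_center [(0.55, [383, 300, 417, 311])]
screwdriver [(0.68, [263, 199, 345, 291]), (0.59, [250, 325, 351, 340])]
stopwatch [(0.98, [409, 176, 436, 210]), (0.67, [266, 200, 345, 290])]
tape_roll [(0.89, [156, 192, 198, 228]), (0.7, [260, 202, 348, 289])]
side {'fx': 451.7264598897408, 'fy': 451.7264598897408, 'cx': 318.56345318349304, 'cy': 234.12866814869233, 'distortion': array([-0.03080188,  0.        ,  0.        ,  0
[... 730 characters left out ...]
]
{'clock': 0.8, 'qpos': array([-1.15241156e+00,  3.52965687e-01,  1.63341503e+00, -1.54718731e-05,
        1.15521211e+00, -2.38715238e-03]), 'qvel': array([-0.00116687,  0.00015058, -0.00038755, -0.00054024,  0.00027566,
       -0.00078522]), 'joint_efforts': array([-6.44121974e-04, -6.05104065e+01, -3.42425752e+01, -2.66596007e-04,
        7.51379066e-04, -7.46443334e-06]), 'eef_pos': array([ 255.29043418, -570.47434307,  256.29597229]), 'tcp_rot': array([-3.14159245e+00,  1.41544780e-05,  4.20778162e-01]), 'contact_force': array([-0.52166449, -0.04865123, -0.34397502]), 'wrist_torque': array([ 0.0238667 , -0.01136191, -0.0727952 ]), 'grasp_force': 0.0, 'opening': 0.9990522375830757} 25.0
```

```bash
python3 - <<'E'
import cv2
a=cv2.imread("pics/top0.png")[170:350,140:470]
cv2.imwrite("pics/top0c.png",cv2.resize(a,(792,432),interpolation=cv2.INTER_CUBIC))
a=cv2.imread("pics/side0.png")[170:380,220:460]
cv2.imwrite("pics/side0c.png",cv2.resize(a,(680,595),interpolation=cv2.INTER_CUBIC))
E
```

```text
(no output)
```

View pics/top0c.png

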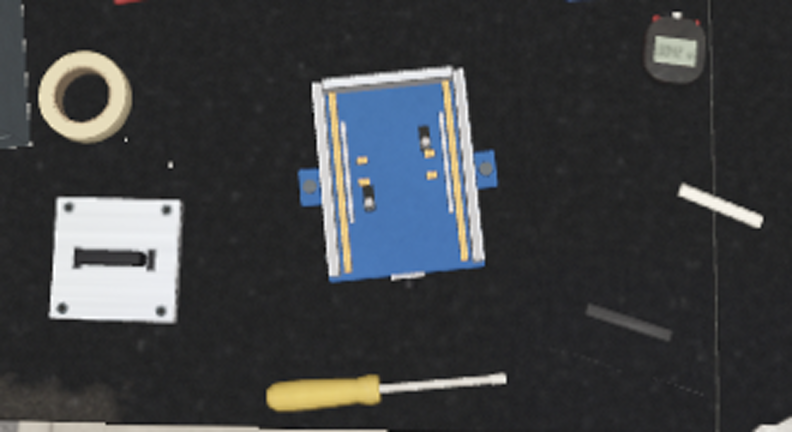

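View pics/side0c.png

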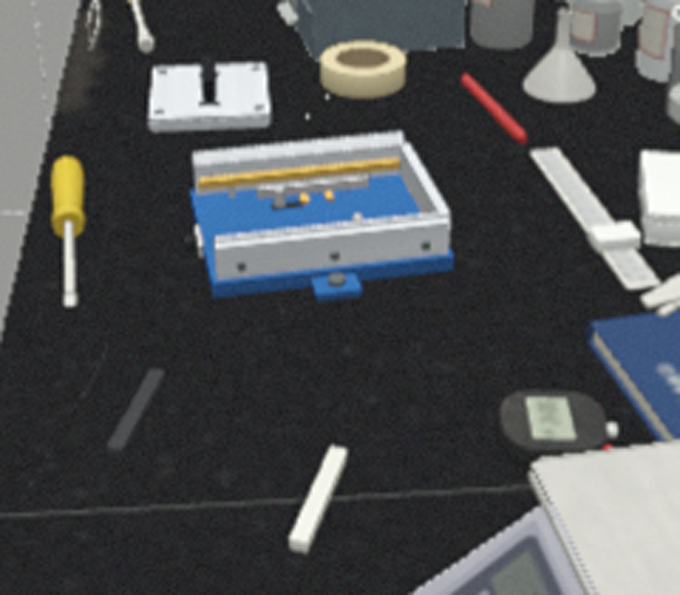

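```bash
cat > h.py <<'E'
import numpy as np,cv2
from scipy.optimize import minimize
from rig import r
CI={c:r.camera_info(c) for c in("top","side")}
def proj(P,c):
    i=CI[c];T=np.linalg.inv(i["pose"]);K=np.array([[i["fx"],0,i["cx"]],[0,i["fy"],i["cy"]],[0,0,1.]])
    return cv2.projectPoints(np.float64(P).reshape(-1,3),cv2.Rodrigues(T[:3,:3])[0],T[:3,3],K,i["distortion"])[0].reshape(-1,2)
def unproj(uv,c,z):
    i=CI[c];K=np.array([[i["fx"],0,i["cx"]],[0,i["fy"],i["cy"]],[0,0,1.]])
    q=cv2.undistortPoints(np.float64(uv).reshape(-1,1,2),K,i["distortion"]).reshape(-1,2)
    d=np.c_[q,np.ones(len(q))]@i["pose"][:3,:3].T;o=i["pose"][:3,3]
    return o+d*((z-o[2])/d[:,2])[:,None]
def box(p,s,z0):  # pose x,y,yaw ; size ; bottom height -> corners
    c,n=np.cos(p[2]),np.sin(p[2]);h=np.array(s)/2
    return np.array([[p[0]+c*a*h[0]-n*b*h[1],p[1]+n*a*h[0]+c*b*h[1],z0+e*s[2]] for a in(-1,1) for b in(-1,1) for e in(0,1)])
def fit(masks,s,p0,z0=0,k=6):
    "best x,y,yaw of a box whose outline matches the soft masks {cam:float img}"
    W={}
    for c,m in masks.items():
        v,u=np.where(m>.3);b=[u.min()-8,v.min()-8,u.max()+9,v.max()+9]
        W[c]=(b,cv2.resize(np.float32(m[b[1]:b[3],b[0]:b[2]]),None,fx=k,fy=k,interpolation=cv2.INTER_LINEAR))
    def cost(p):
        t=0
        for c,(b,m) in W.items():
            h=cv2.convexHull(np.float32(proj(box(p,s,z0),c)))[:,0]
            q=np.zeros_like(m);cv2.fillConvexPoly(q,np.int32(np.round(((h-b[:2]+.5)*k-.5)*16)),1.,shift=4)
            t+=np.abs(q-m).sum()/k/k
        return t
    S=np.array(p0)+np.array([[0,0,0],[8,0,0],[0,8,0],[0,0,.15]])
    for _ in range(2):
        o=minimize(cost,S[0],method="Nelder-Mead",options=dict(initial_simplex=S,xatol=.02,fatol=.01));S=o.x+np.array([[0,0,0],[3,0,0],[0,3,0],[0,0,.04]])
    return o.x,o.fun
def soft(img,b,dark=60,light=200):
    g=img.mean(2);m=np.zeros(g.shape);l,t,R,B=b
    m[t:B,l:R]=np.clip((g[t:B,l:R]-dark)/(light-dark),0,1);return m
E
python3 - <<'E'
from h import *
im={c:r.grab_frame(c).astype(float) for c in CI}
bb=dict(top=dict(w=(418,243,463,268),c=(155,251,222,310)),side=dict(w=(316,324,350,367),c=(270,188,318,220)))
for c in im:
    g=im[c].mean(2)
    for n,b in bb[c].items(): print(c,n,np.percentile(g[b[1]:b[3],b[0]:b[2]],[5,20,50,80,95]).round())
    w=im[c][...,2]-im[c][...,0]; w=np.clip(w-15,0,None)
    b=(255,195,350,300) if c=="top" else (280,205,385,285)
    m=np.zeros_like(w);m[b[1]:b[3],b[0]:b[2]]=w[b[1]:b[3],b[0]:b[2]]
    n,L,st,_=cv2.connectedComponentsWithStats(np.uint8(m>8),connectivity=8)
    for k in range(1,n):
        v,u=np.where(L==k);ww=m[v,u];cc=[(u*ww).sum()/ww.sum(),(v*ww).sum()/ww.sum()]
        print(c,"brass",len(u),np.round(ww.sum()),np.round(cc,2),st[k][:4],"z32",unproj(cc,c,32.3)[0].round(1),"z19",unproj(cc,c,19)[0].round(1))
        if len(u)>50:
            A=np.cov(np.c_[u,v].T,aweights=ww);e=np.linalg.eigh(A)[1][:,1]*30
            q=unproj([np.array(cc)-e,np.array(cc)+e],c,32.3);d=q[1]-q[0];print("   dir",np.degrees(np.arctan2(d[1],d[0])).round(2))
E
```

```text
top w [ 35.  36.  38.  83. 239.]
top c [ 36.  38. 230. 235. 237.]
top brass 218 15503.0 [329.18 240.73] [324 203  11  76] z32 [557.5 -87.4  32.3] z19 [559.6 -87.7  19. ]
   dir -173.08
top brass 218 15639.0 [281.17 245.24] [277 208   9  76] z32 [545.7  15.7  32.3] z19 [547.7  16.7  19. ]
   dir -173.08
top brass 13 848.0 [318.32 233.38] [317 232   4   4] z32 [573.1 -63.7  32.3] z19 [575.5 -63.8  19. ]
top brass 8 624.0 [290.49 236.47] [289 236   4   2] z32 [565.2  -3.9  32.3] z19 [567.5  -3.1  19. ]
top brass 9 675.0 [319.4  242.57] [318 242   4   3] z32 [553.1 -66.4  32.3] z19 [555.2 -66.5  19. ]
top brass 11 749.0 [291.4 245.6] [289 245   5   3] z32 [545.4  -6.3  32.3] z19 [547.4  -5.6  19. ]
side w [ 34.  37.  40. 125. 242.]
side c [ 35.  40. 148. 236. 238.]
side brass 358 23340.0 [324.62 230.48] [290 225  71  12] z32 [544.5  12.8  32.3] z19 [545.9  37.9  19. ]
   dir -173.02
side brass 8 625.0 [335.6  238.28] [335 237   3   4] z32 [566.2 -25.9  32.3] z19 [568.2  -2.   19. ]
side brass 11 832.0 [326.88 239.48] [326 238   3   4] z32 [546.7 -29.5  32.3] z19 [548.2  -5.7  19. ]
```

```bash
python3 - <<'E'
from h import *
im={c:r.grab_frame(c) for c in CI}
bb=dict(top=dict(w=(416,241,465,270),c=(153,248,224,312)),side=dict(w=(314,322,352,369),c=(268,186,320,222)))
for n,s,p in(("w",(10,80,8),(530,-330,-1.1 if 0 else .4)),("c",(110,114,14),(490,210,0))):
    ms={c:soft(im[c],bb[c][n],50,210) for c in im}
    if n=="c":
        for c in ms: ms[c]=cv2.morphologyEx(np.float32(ms[c]),cv2.MORPH_CLOSE,np.ones((11,11)))
    uv=[(m*np.indices(m.shape)[k]).sum()/m.sum() for m in [ms["top"]] for k in(1,0)]
    p=list(unproj(uv,"top",s[2])[0][:2])+[p[2]]
    for sel in(["top"],["side"],["top","side"]):
        best=min((fit({c:ms[c] for c in sel},s,p[:2]+[y]) for y in([p[2],-p[2]] if n=="w" else [-.1,0,.1])),key=lambda t:t[1])
        print(n,sel,best[0].round(2),np.degrees(best[0][2]).round(2),"cost",round(best[1],1))
# grip block axis in the top view
g=im["top"].mean(2);b=(166,262,210,290);d=np.zeros_like(g);d[b[1]:b[3],b[0]:b[2]]=np.clip(160-g[b[1]:b[3],b[0]:b[2]],0,None)
v,u=np.where(d>0);w=d[v,u];cc=np.array([(u*w).sum(),(v*w).sum()])/w.sum();e=np.linalg.eigh(np.cov(np.c_[u,v].T,aweights=w))[1][:,1]*10
q=unproj([cc-e,cc+e],"top",38);dd=q[1]-q[0];print("block",unproj(cc,"top",38).round(1),"axis deg",np.degrees(np.arctan2(dd[1],dd[0])))
E
```

```text
w ['top'] [ 5.3389e+02 -3.3449e+02 -3.7000e-01] -21.39 cost 39.0
w ['side'] [ 5.3400e+02 -3.3125e+02 -3.7000e-01] -21.28 cost 55.8
w ['top', 'side'] [ 5.3376e+02 -3.3302e+02 -3.8000e-01] -21.53 cost 105.6
c ['top'] [ 4.7386e+02  2.2087e+02 -1.0000e-02] -0.31 cost 104.6
c ['side'] [473.77 227.41  -0.  ] -0.13 cost 179.6
c ['top', 'side'] [ 4.7384e+02  2.2122e+02 -1.0000e-02] -0.31 cost 308.4
block [[472.3 215.   38. ]] axis deg 89.3649137713021
```

```bash
cat > plan.py <<'E'
import sys,numpy as np
from rig import r
from scipy.spatial.transform import Rotation as R
def plan(x,y,z,yaw,frm=None):
    s=r.sense();p0=np.array(s["eef_pos"]) if frm is None else np.array(frm[:3]);R0=R.from_euler("xyz",s["tcp_rot"]) if frm is None else R.from_euler("xyz",[np.pi,0,np.radians(frm[3])])
    R1=R.from_euler("xyz",[np.pi,0,np.radians(yaw)])
    print("clock",round(s["clock"],2),"at",p0.round(1),np.degrees(s["tcp_rot"]).round(2))
    print("delta_m",(R0.inv().apply(np.array([x,y,z])-p0)/1000).round(4),"rot",np.degrees((R0.inv()*R1).as_rotvec()).round(2))
if __name__=="__main__":
    v=list(map(float,sys.argv[1:]));plan(*v[:4],frm=v[4:] or None)
E
python3 plan.py 534 -333 90 68.6; python3 plan.py 534 -333 26.5 68.6 534 -333 90 68.6;  python3 - <<'E'
from h import *
im={c:r.grab_frame(c) for c in CI}
o=[]
for c,b in(("top",(145,240,235,320)),("side",(260,175,330,235))):
    k=6 if c=="top" else 7
    a=cv2.resize(im[c][b[1]:b[3],b[0]:b[2]],None,fx=k,fy=k,interpolation=cv2.INTER_CUBIC)
    for P,s,z,col in(((473.8,221.2,-.005),(110,114,14),0,(0,0,255)),((473.8,221.2,-.005),(14,60,24),14,(0,255,0))):
        h=cv2.convexHull(np.float32(proj(box(P,s,z),c)))[:,0]
        cv2.polylines(a,[np.int32((h-b[:2]+.5)*k)],True,col,1)
    o.append(cv2.resize(a,(395,395)))
cv2.imwrite("pics/cov.png",np.hstack(o))
E
```

```text
clock 1.0 at [ 255.3 -570.5  256.3] [180.     0.    24.11]
delta_m [ 0.3514 -0.1029  0.1663] rot [  0.     0.   -44.49]
clock 1.0 at [ 534. -333.   90.] [180.     0.    24.11]
delta_m [ 0.     -0.      0.0635] rot [0. 0. 0.]
```

View pics/cov.png

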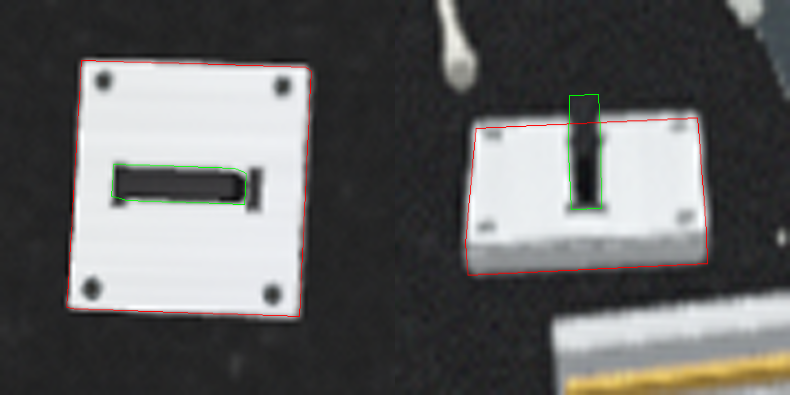

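Call:
carry_out(delta_pos=[[0.0586,-0.0172,0.0277],[0.1172,-0.0343,0.0554],[0.1757,-0.0515,0.0832],[0.2343,-0.0686,0.1109],[0.2929,-0.0858,0.1386],[0.3514,-0.1029,0.1663],[0.3514,-0.1029,0.1663],[0.3514,-0.1029,0.1663]], rot=[[0,0,-8],[0,0,-16],[0,0,-24],[0,0,-32],[0,0,-40],[0,0,-44.5],[0,0,-44.5],[0,0,-44.5]], claw=0.04, grip_force=30)

```text
clock: 2.1
eef_pos: [534.8, -331.3, 88.8]
tcp_rot: [-3.14, -0.0, 1.2]
contact_force: [-1.3, -0.1, -0.4]
opening: 0.473
grasp_force: 0.0
```

```bash
python3 plan.py 534 -333 26.5 68.6; python3 -c "
from rig import r;import cv2
a=r.grab_frame('side')[270:390,270:400];b=r.grab_frame('top')[200:320,370:500]
import numpy as np
cv2.imwrite('pics/bar1.png',cv2.resize(np.hstack([a,b]),None,fx=3,fy=3,interpolation=cv2.INTER_CUBIC))"
```

```text
clock 2.1 at [ 534.8 -331.3   88.8] [-1.7991e+02 -2.0000e-02  6.8760e+01]
delta_m [-0.0019 -0.      0.0623] rot [-0.09 -0.02  0.16]
```

View pics/bar1.png

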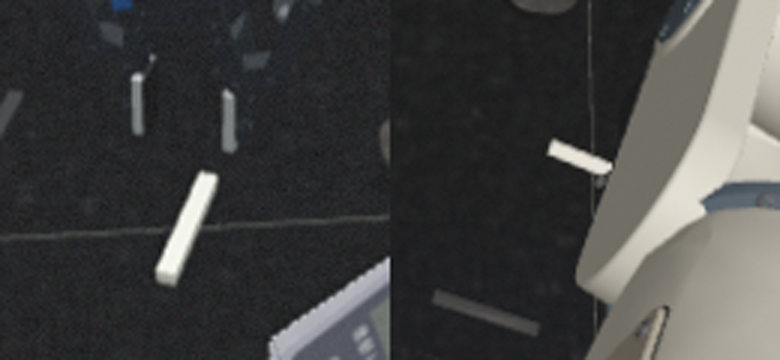

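Call:
carry_out(delta_pos=[[0,0,0.03],[0,0,0.055],[0,0,0.0635],[0,0,0.0635],[0,0,0.0635]], rot=[[0,0,0],[0,0,0],[0,0,0],[0,0,0],[0,0,0]])

```text
clock: 2.82
eef_pos: [534.5, -333.8, 27.7]
tcp_rot: [3.14, 0.0, 1.197]
contact_force: [0.1, -0.5, 0.6]
opening: 0.47
grasp_force: 0.0
```

Call:
carry_out(delta_pos=[[0,0,0],[0,0,0],[0,0,0],[0,0,0],[0,0,0],[0,0,0]], rot=[[0,0,0],[0,0,0],[0,0,0],[0,0,0],[0,0,0],[0,0,0]], claw=0.0)

```text
clock: 3.58
eef_pos: [534.4, -333.2, 27.3]
tcp_rot: [3.141, 0.0, 1.198]
contact_force: [-0.8, 0.6, 6.7]
opening: 0.104
grasp_force: 32.1
```

```bash
python3 plan.py 561 -34.7 100 96.85 534 -333 26.5 68.6; 
```

```text
clock 3.58 at [ 534.  -333.    26.5] [1.7995e+02 1.0000e-02 6.8620e+01]
delta_m [ 0.2876 -0.0837 -0.0735] rot [ -0.     0.   -28.25]
```

Call:
carry_out(delta_pos=[[0,0,-0.04],[0.03,-0.0084,-0.0735],[0.086,-0.025,-0.0735],[0.142,-0.042,-0.0735],[0.198,-0.058,-0.0735],[0.25,-0.073,-0.0735],[0.2876,-0.0837,-0.0735],[0.2876,-0.0837,-0.0735]], rot=[[0,0,0],[0,0,-4],[0,0,-10],[0,0,-16],[0,0,-22],[0,0,-27],[0,0,-28.25],[0,0,-28.25]])

```text
clock: 4.58
eef_pos: [561.1, -32.3, 100.1]
tcp_rot: [3.141, -0.0, 1.694]
contact_force: [-0.4, -0.6, -0.1]
opening: 0.105
grasp_force: 31.3
```

Call:
carry_out(delta_pos=[[0,0,0],[0,0,0]], rot=[[0,0,0],[0,0,0]])

```text
clock: 4.82
eef_pos: [560.9, -35.8, 100.0]
tcp_rot: [-3.142, 0.0, 1.689]
contact_force: [1.0, -0.3, -0.3]
opening: 0.1
grasp_force: 31.3
```

```bash
python3 plan.py 561 -34.7 100 96.85; python3 -c "
from rig import r;import cv2
a=r.grab_frame('side')[190:300,270:400];b=r.grab_frame('top')[190:300,240:370]
import numpy as np
cv2.imwrite('pics/bar2.png',cv2.resize(np.hstack([a,b]),None,fx=3,fy=3,interpolation=cv2.INTER_CUBIC))"
```

```text
clock 4.83 at [560.9 -35.8 100. ] [-1.800e+02  1.000e-02  9.678e+01]
delta_m [ 0.0011  0.0002 -0.    ] rot [-0.    0.01 -0.07]
```

View pics/bar2.png

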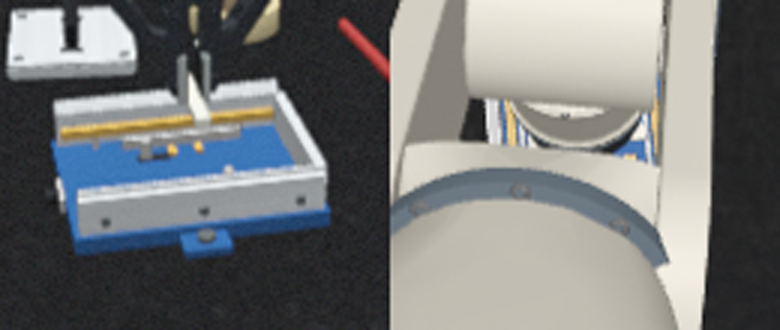

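Call:
carry_out(delta_pos=[[0,0,0.025],[0,0,0.047],[0,0,0.047],[0,0,0.047]], rot=[[0,0,0],[0,0,0],[0,0,0],[0,0,0]])

```text
clock: 5.42
eef_pos: [561.3, -35.1, 53.5]
tcp_rot: [3.141, 0.0, 1.69]
contact_force: [-0.3, 0.6, -0.2]
opening: 0.104
grasp_force: 31.3
```

```bash
python3 plan.py 561 -34.7 100 96.85; python3 - <<'E'
from h import *
a=r.grab_frame('side');b=(285,205,385,275);k=8
a=cv2.resize(a[b[1]:b[3],b[0]:b[2]],None,fx=k,fy=k,interpolation=cv2.INTER_CUBIC)
def dr(P,s,z,col):
    h=cv2.convexHull(np.float32(proj(box(P,s,z),"side")))[:,0];cv2.polylines(a,[np.int32((h-b[:2]+.5)*k)],True,col,1)
yw=np.radians(6.85);p=r.sense()["eef_pos"]
dr((p[0],p[1],yw),(10,80,8),p[2]-27.3,(0,0,255))
for sx in(1,-1):
  q=np.array([561,-34.7])+[np.cos(yw)*sx*10-np.sin(yw)*31,np.sin(yw)*sx*10+np.cos(yw)*31]; dr((*q,yw),(6,10,5),14,(0,255,0))
cv2.imwrite('pics/bar3.png',a)
E
```

```text
clock 5.42 at [561.3 -35.1  53.5] [1.7997e+02 1.0000e-02 9.6820e+01]
delta_m [ 0.0005 -0.0003 -0.0465] rot [ 0.03  0.01 -0.03]
```

View pics/bar3.png

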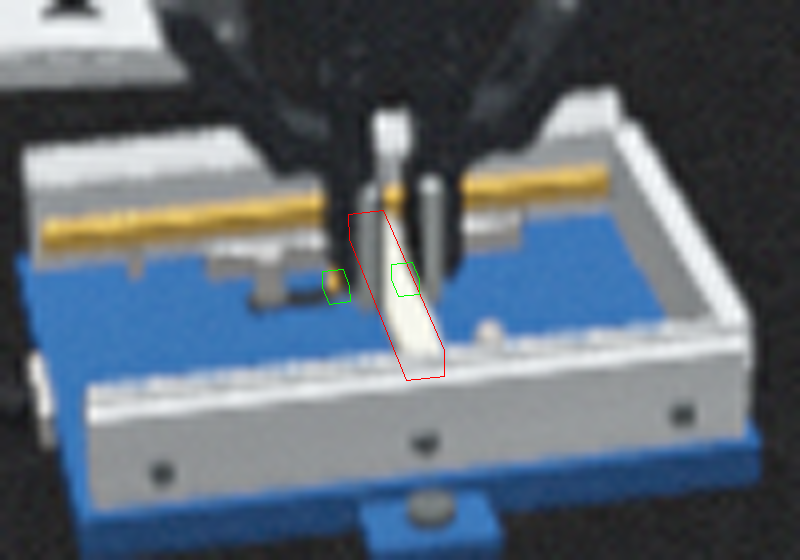

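Call:
carry_out(delta_pos=[[0,0,0.004],[0,0,0.008],[0,0,0.0115],[0,0,0.0115],[0,0,0.0115]], rot=[[0,0,0],[0,0,0],[0,0,0],[0,0,0],[0,0,0]])

```text
clock: 6.1
eef_pos: [560.9, -34.7, 41.3]
tcp_rot: [-3.141, -0.0, 1.691]
contact_force: [-0.6, -0.3, -0.6]
opening: 0.099
grasp_force: 31.3
```

Call:
carry_out(delta_pos=[[0,0,0.0],[0,0,0.0],[0,0,0],[0,0,0]], rot=[[0,0,0],[0,0,0],[0,0,0],[0,0,0]], claw=0.04)

```text
clock: 6.6
eef_pos: [560.9, -34.7, 41.5]
tcp_rot: [-3.142, -0.0, 1.691]
contact_force: [1.2, -0.4, 1.1]
opening: 0.471
grasp_force: 0.0
```

Call:
carry_out(delta_pos=[[0,0,-0.03],[0,0,-0.08],[0,0,-0.11]], rot=[[0,0,0],[0,0,0],[0,0,0]])

```text
clock: 6.98
eef_pos: [561.6, -34.8, 153.6]
tcp_rot: [3.14, 0.0, 1.69]
contact_force: [1.3, -0.2, 0.2]
opening: 0.471
grasp_force: 0.0
```

```bash
python3 plan.py 474 221 110 89.7 561 -34.7 151.5 96.85;python3 plan.py 474 221 52 89.7 474 221 110 89.7
```

```text
clock 6.97 at [561.  -34.7 151.5] [1.7989e+02 2.0000e-02 9.6860e+01]
delta_m [ 0.2643 -0.0559  0.0415] rot [ 0.   -0.    7.15]
clock 6.97 at [474. 221. 110.] [1.7989e+02 2.0000e-02 9.6860e+01]
delta_m [ 0.    -0.     0.058] rot [0. 0. 0.]
```

Call:
carry_out(delta_pos=[[0.05,-0.0106,0],[0.1,-0.0212,0],[0.15,-0.0318,0.01],[0.2,-0.0423,0.02],[0.24,-0.0508,0.03],[0.2643,-0.0559,0.0415],[0.2643,-0.0559,0.0415],[0.2643,-0.0559,0.0415]], rot=[[0,0,2],[0,0,4],[0,0,6],[0,0,7.15],[0,0,7.15],[0,0,7.15],[0,0,7.15],[0,0,7.15]], claw=0.05)

```text
clock: 7.98
eef_pos: [474.1, 220.6, 110.2]
tcp_rot: [3.141, 0.0, 1.566]
contact_force: [0.2, -0.8, 0.4]
opening: 0.584
grasp_force: 0.0
```

```bash
python3 plan.py 474 221 44 89.7; python3 - <<'E'
from h import *
o=[]
for c,b in(("side",(255,165,385,275)),("top",(260,195,350,300))):
    a=r.grab_frame(c);a=a[b[1]:b[3],b[0]:b[2]];o.append(cv2.resize(a,None,fx=500/a.shape[0],fy=500/a.shape[0],interpolation=cv2.INTER_CUBIC))
a=np.hstack(o);a=cv2.resize(a,None,fx=798/a.shape[1],fy=798/a.shape[1]);cv2.imwrite('pics/cov1.png',a)
# white bar in nest
im=r.grab_frame("top");b=(285,228,326,252);m=soft(im,b,120,215)
g=im[b[1]:b[3],b[0]:b[2]].astype(float);w=np.clip(g[...,0:3].min(2)-110,0,None);v,u=np.where(w>20);ww=w[v,u]
cc=[(u*ww).sum()/ww.sum()+b[0],(v*ww).sum()/ww.sum()+b[1]];print(cc,unproj(cc,"top",22),u.min()+b[0],u.max()+b[0],v.min()+b[1],v.max()+b[1])
E
```

```text
clock 7.97 at [474.1 220.6 110.2] [1.7999e+02 1.0000e-02 8.9730e+01]
delta_m [ 0.0004 -0.0001  0.0662] rot [0.01 0.01 0.03]
[np.float64(305.8825880898413), np.float64(239.2339583762621)] [[561.49757877 -36.94682594  22.        ]] 285 325 228 251
```

View pics/cov1.png

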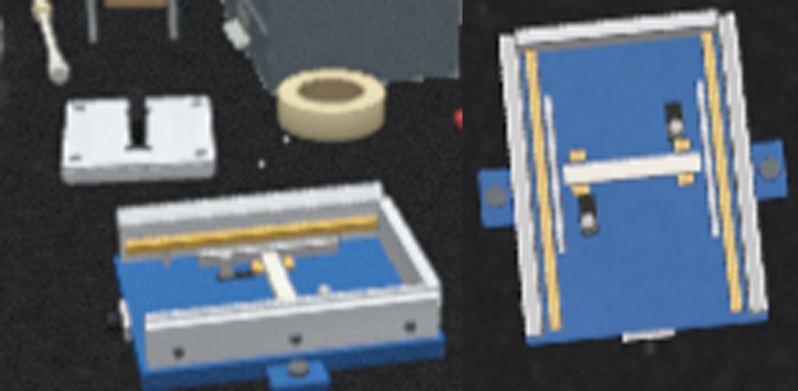

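Call:
carry_out(delta_pos=[[0,0,0.03],[0,0,0.055],[0,0,0.066],[0,0,0.066],[0,0,0.066]], rot=[[0,0,0],[0,0,0],[0,0,0],[0,0,0],[0,0,0]])

```text
clock: 8.75
eef_pos: [474.6, 221.1, 44.8]
tcp_rot: [3.14, -0.001, 1.565]
contact_force: [-0.1, 0.5, -0.2]
opening: 0.585
grasp_force: 0.0
```

Call:
carry_out(delta_pos=[[0,0,0],[0,0,0],[0,0,0],[0,0,0],[0,0,0],[0,0,0],[0,0,0]], rot=[[0,0,0],[0,0,0],[0,0,0],[0,0,0],[0,0,0],[0,0,0],[0,0,0]], claw=0.0, grip_force=80)

```text
clock: 9.62
eef_pos: [474.0, 221.2, 44.8]
tcp_rot: [3.141, -0.0, 1.566]
contact_force: [-1.4, -1.1, 8.6]
opening: 0.14
grasp_force: 79.7
```

Call:
carry_out(delta_pos=[[0,0,-0.02],[0,0,-0.06],[0,0,-0.09],[0,0,-0.09],[0,0,-0.09]], rot=[[0,0,0],[0,0,0],[0,0,0],[0,0,0],[0,0,0]])

```text
clock: 10.25
eef_pos: [472.9, 220.6, 132.7]
tcp_rot: [-3.14, 0.001, 1.566]
contact_force: [0.0, 0.2, -7.4]
opening: 0.144
grasp_force: 79.6
```

```bash
python3 plan.py 532.2 -38.2 110 96.85 474 221 134 89.7; python3 plan.py 532.2 -38.2 82 96.85 532.2 -38.2 110 96.85
```

```text
clock 10.25 at [474. 221. 134.] [-1.799e+02  5.000e-02  8.971e+01]
delta_m [-0.2589  0.0596  0.024 ] rot [-0.    0.   -7.15]
clock 10.25 at [532.2 -38.2 110. ] [-1.799e+02  5.000e-02  8.971e+01]
delta_m [ 0.    -0.     0.028] rot [0. 0. 0.]
```

Call:
carry_out(delta_pos=[[-0.02,0.0046,0],[-0.06,0.0138,0],[-0.105,0.0242,0],[-0.15,0.0345,0],[-0.195,0.0449,0],[-0.23,0.0529,0.01],[-0.25,0.0576,0.02],[-0.2589,0.0596,0.024]], rot=[[0,0,-1],[0,0,-2],[0,0,-3.5],[0,0,-5],[0,0,-6],[0,0,-7.15],[0,0,-7.15],[0,0,-7.15]])

```text
clock: 11.25
eef_pos: [530.8, -39.1, 107.7]
tcp_rot: [-3.138, -0.001, 1.689]
contact_force: [-0.3, 0.4, -7.1]
opening: 0.144
grasp_force: 79.4
```

Call:
carry_out(delta_pos=[[0,0,0.01],[0,0,0.015],[0,0,0.015],[0,0,0.015]], rot=[[0,0,0],[0,0,0],[0,0,0],[0,0,0]])

```text
clock: 11.75
eef_pos: [532.3, -37.6, 95.2]
tcp_rot: [3.141, 0.0, 1.691]
contact_force: [-0.2, 0.1, -7.5]
opening: 0.138
grasp_force: 79.3
```

```bash
python3 plan.py 532.2 -38.2 95 96.85; python3 - <<'E'
from h import *
s=r.sense();p=s["eef_pos"];yw=s["tcp_rot"][2]-np.pi/2
o=[]
for c,b in(("side",(260,170,390,290)),("top",(250,190,360,300))):
    a=r.grab_frame(c);k=500/(b[3]-b[1]);a=cv2.resize(a[b[1]:b[3],b[0]:b[2]],None,fx=k,fy=k,interpolation=cv2.INTER_CUBIC)
    for P,sz,z,col in(((p[0],p[1],yw),(110,114,14),p[2]-44.8,(0,0,255)),((561-9*.993,-34.7-9*.119,np.radians(6.85)),(164,104,0.1),32.3,(0,255,0))):
        h=cv2.convexHull(np.float32(proj(box(P,sz,z),c)))[:,0];cv2.polylines(a,[np.int32((h-b[:2]+.5)*k)],True,col,1)
    o.append(a)
a=np.hstack(o);a=cv2.resize(a,None,fx=798/a.shape[1],fy=798/a.shape[1]);cv2.imwrite('pics/cov2.png',a)
E
```

```text
clock 11.75 at [532.3 -37.6  95.2] [179.98   0.    96.9 ]
delta_m [-0.0005 -0.0002  0.0002] rot [0.02 0.   0.05]
```

View pics/cov2.png

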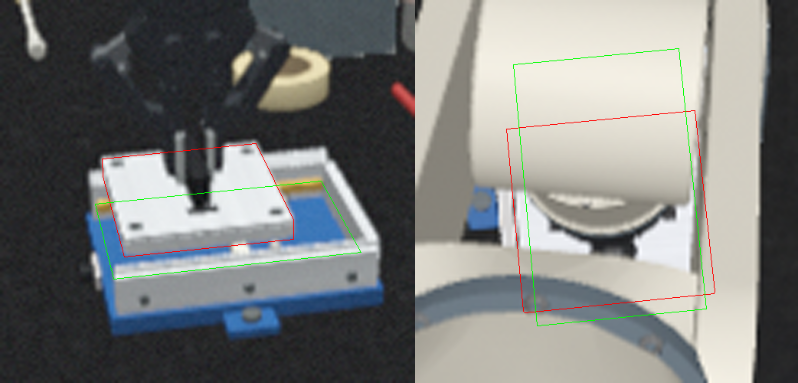

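Call:
carry_out(delta_pos=[[0,0,0.003],[0,0,0.006],[0,0,0.009],[0,0,0.012],[0,0,0.012]], rot=[[0,0,0],[0,0,0],[0,0,0],[0,0,0],[0,0,0]])

```text
clock: 12.48
eef_pos: [532.0, -38.2, 82.6]
tcp_rot: [-3.141, -0.0, 1.691]
contact_force: [0.6, -0.5, -7.7]
opening: 0.146
grasp_force: 79.4
```

Call:
carry_out(delta_pos=[[0,0,0.003],[0,0,0.006],[0,0,0.006],[0,0,0.006]], rot=[[0,0,0],[0,0,0],[0,0,0],[0,0,0]])

```text
clock: 12.98
eef_pos: [532.3, -38.2, 77.1]
tcp_rot: [3.141, 0.0, 1.691]
contact_force: [-0.2, 0.0, -5.7]
opening: 0.136
grasp_force: 79.8
```

Call:
carry_out(delta_pos=[[0,0.003,0.0005],[0,0.006,0.0005],[0,0.009,0.0005],[0,0.012,0.0005],[0,0.015,0.0005],[0,0.018,0.0005],[0,0.02,0.0005],[0,0.02,0.0005]], rot=[[0,0,0],[0,0,0],[0,0,0],[0,0,0],[0,0,0],[0,0,0],[0,0,0],[0,0,0]])

```text
clock: 13.98
eef_pos: [552.7, -35.7, 76.5]
tcp_rot: [3.14, 0.0, 1.69]
contact_force: [0.7, -0.6, -4.5]
opening: 0.142
grasp_force: 79.9
```

Call:
carry_out(delta_pos=[[0,0,0.001],[0,0.001,0.001],[0,0.002,0.0012],[0,0.003,0.0012],[0,0.004,0.0012],[0,0.005,0.0012]], rot=[[0,0,0],[0,0,0],[0,0,0],[0,0,0],[0,0,0],[0,0,0]])

```text
clock: 14.72
eef_pos: [556.9, -35.2, 75.2]
tcp_rot: [-3.141, -0.0, 1.69]
contact_force: [-1.5, -0.6, -3.8]
opening: 0.14
grasp_force: 80.1
```

Call:
carry_out(delta_pos=[[0,0,0.0005],[0,0,0.001],[0,0,0.0015],[0,0,0.0015]], rot=[[0,0,0],[0,0,0],[0,0,0],[0,0,0]])

```text
clock: 15.22
eef_pos: [557.1, -35.1, 73.8]
tcp_rot: [3.141, -0.0, 1.691]
contact_force: [-1.7, 0.1, -1.5]
opening: 0.136
grasp_force: 80.3
```

Call:
carry_out(delta_pos=[[0,0,0.001],[0,0,0.002],[0,0,0.003],[0,0,0.003]], rot=[[0,0,0],[0,0,0],[0,0,0],[0,0,0]])

```text
clock: 15.72
eef_pos: [557.1, -35.2, 70.8]
tcp_rot: [3.141, -0.0, 1.69]
contact_force: [-0.6, 0.4, 0.9]
opening: 0.142
grasp_force: 80.6
```

Call:
carry_out(delta_pos=[[0,0,0.001],[0,0,0.002],[0,0,0.003],[0,0,0.0035],[0,0,0.004],[0,0,0.004]], rot=[[0,0,0],[0,0,0],[0,0,0],[0,0,0],[0,0,0],[0,0,0]])

```text
clock: 16.48
eef_pos: [557.2, -35.2, 67.8]
tcp_rot: [3.141, 0.0, 1.691]
contact_force: [-6.5, 1.4, 16.5]
opening: 0.143
grasp_force: 82.7
```

```bash
python3 - <<'E'
from h import *
s=r.sense();p=s["eef_pos"];yw=s["tcp_rot"][2]-np.pi/2
c,b="side",(275,190,390,290)
a=r.grab_frame(c);k=6;a=cv2.resize(a[b[1]:b[3],b[0]:b[2]],None,fx=k,fy=k,interpolation=cv2.INTER_CUBIC)
h=cv2.convexHull(np.float32(proj(box((p[0],p[1],yw),(110,114,0.1),37),c)))[:,0];cv2.polylines(a,[np.int32((h-b[:2]+.5)*k)],True,(0,0,255),1)
cv2.imwrite('pics/end.png',a);print(s["clock"],s["contact_force"],p)
E
```

```text
16.475 [-6.47197457  1.39723871 16.48095121] [557.17158223 -35.16887575  67.81946916]
```

View pics/end.png

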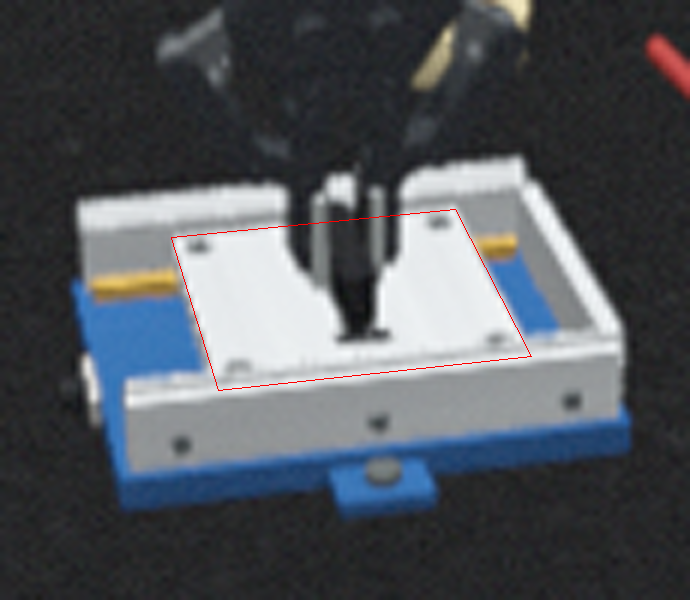

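The cover's top outline matches the red overlay at z 37 (corners at about (172,237), (457,209) and (531,356)). It is level, seated over the pins and held down, so I'm handing the job in.

```bash
python3 -c "
from rig import r
print(r.sign_off())"
```

```text
the job is handed in; nothing more can be done
None
```

The job is handed in at about 16.5 s: the white bar lies in the nest, and the cover is over the pins on its seats, with the gripper holding it down at about 16 N; the hand-in gave no verdict.

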